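# Bring the test pump just past compression

## Task

Pull the red locking pin out of the flywheel of the small blue pump and put it in the cork-bedded parts tray. Then take the black crank knob and turn the flywheel slowly anticlockwise (seen from above) until you feel the pump's compression build up, peak and give way; stop just past that point, before it can drive the wheel on, and let go so that the wheel stays there. Never spin the wheel, turn it backward or let it run on over, never squeeze the knob hard, and leave the things standing about where they are.

Things in the scene. Friction and masses are not known exactly. Their poses are not given: they have to be found in the camera images.
- pump: small blue bench air pump, fixed to the bench; grey round foot 152 mm across, round crankcase 53 mm high, finned cylinder to its +x side (reaches 100 mm from the axis). Origin on the bench under the vertical flywheel axis. On its -x side, 76 mm from the axis, a square boss (22 mm, top at z = 54 mm) holds the locking pin. Its yaw varies
- flywheel (a joint): angle of the dark steel flywheel (124 mm across, z = 56 to 72 mm) about the vertical pump axis, rad; 0 where the pin locks it, growing anticlockwise seen from above. Running friction takes about 2.5 N at the crank knob while it moves. The top of the compression lies somewhere from 1.1 to 2.6 rad: hidden, different every time, nothing shows it; it can only be felt
- flywheel_hub (a point): wheel centre on its axis, z = 70 mm; axes turn with the wheel, x to the crank knob. Feel: over the last 0.6 rad before the top the push at the knob climbs to 9 to 14 N, and the wheel springs back if let go; right past the top the push drops to below running friction, and for about 0.4 rad the wheel stays where it is left; farther on it is thrown forward hard
- crank_knob (a point): place to grip the black crank knob: upright, round, 17 to 18 mm thick, spins freely on its own vertical pin, 48 mm from the wheel axis; it stands from z = 75 to 110 mm and this point, on its axis, is at 96 mm; wheel surface below it at 70 mm (collar to 75 mm). A light grip of 20 to 30 N a finger is plenty
- lock_pin: steel locking pin, 9 mm thick, 60 mm long, 40 g; stands upright in a loose 10.5 mm hole, 9 mm deep, in the pump's boss, between the two prongs (14 mm apart, z = 57 to 69 mm) of a forked ear on the flywheel's rim. Origin at its foot (z = 45.5 mm in the hole), z along the pin toward the red head; lifted 30 mm it is clear of all
- pin_head (a point): where to grip the pin: on the axis of its round red head (16 mm thick, from 34 to 60 mm above the foot), 50 mm above the foot, z = 95.5 mm at the start
- cork_tray: open white parts tray 66 x 100 mm (long side along its y) that will not shift, cork bed at 26 mm, rim at 31 mm; origin under its centre on the bench. The pin may stand or lie in it; let go upright on the bed it may stay standing
- white_dropper: white dropper bottle, 23 mm wide, 56 mm high, left of the pump; leave alone. Origin under its centre
- eye_loupe: eye loupe, 28 mm wide, 30 mm high, left of the pump; leave alone. Origin under its centre
- green_tin: flat green tin 51 x 53 x 21 mm, left of the pump; leave alone. Origin under its centre
- watch: wrist watch, 81 x 37 x 8 mm, lying to the right of the tray; leave alone. Origin under its centre

How it is judged:
On the way:
1. the locking pin rests in the cork-bedded tray, let go (x of pin_head in the frame of cork_tray between -0.036 and 0.036 m and y of pin_head in the frame of cork_tray between -0.052 and 0.052 m and height (world z) of pin_head below 0.082 m and height (world z) of lock_pin above 0.022 m and contact force between lock_pin and cork_tray above 0.1 N and linear speed of lock_pin below 0.03 m/s and contact force between the fingers and lock_pin below 0.05 N), for 0.2 s.
At the end, for the whole second after the job is handed in: the flywheel stands still 0.03 to 0.38 rad past the top of its compression (crest_ref: hidden point in the crankcase, 40 mm from the axis, which meets the wheel's x axis at the top), and the locking pin rests still in the tray, standing or lying, its head within the rim, both let go (all of step 1 and x of crest_ref in the frame of flywheel_hub above 0 m and y of crest_ref in the frame of flywheel_hub between -0.01484 and -0.0012 m and velocity of joint flywheel between -0.05 and 0.05 rad/s); the robot touches nothing.
It fails at once if the flywheel was turned over and past the compression by more than 0.6 rad (x of crest_ref in the frame of flywheel_hub above 0 m and y of crest_ref in the frame of flywheel_hub below -0.02259 m).
It fails at once if the flywheel was turned backward (clockwise) from the locked place (value of joint flywheel below -0.25 rad).
It fails at once if the flywheel was spun or ran away (faster than 4 rad/s) (velocity of joint flywheel above 4 rad/s or velocity of joint flywheel below -4 rad/s).
It fails at once if the flywheel or its crank knob was squeezed or pushed with more than 110 N in all (contact force between the fingers and flywheel above 110 N).
It fails at once if the dropper bottle, the loupe, the green tin or the wrist watch was shifted by more than 12 mm (distance of any of white_dropper, eye_loupe, green_tin, watch from where it was at the start of the episode above 0.012 m).
It also fails if it takes over 67 s, if anything falls off the work surface, if the arm or the gripper's body presses on something with over 40 N, if the wrist force passes 120 N, or if a joint passes its speed limit or range.

## Robot

A 6-joint arm with a two-finger parallel gripper is mounted at the origin on a cart in front of the work surface, level with it; the furniture and walls round the work are solid. World frame = base frame: x ahead of the robot, y to its left, z up, the work surface at z = 0. Lengths are in m, angles in rad, forces in N, time in s.
With the tool pointing down it reaches from about 0.4 to 0.925 m from the base axis. Payload 3.4 kg.
Tool frame: the origin (TCP) lies midway between the tips of the shut fingers; the grasp point (between the pads) lies 19 mm behind it; z points along the fingers, y is the line along which they close (so a half turn about z gives the same grasp; the last joint's range is limited). The gripper opens to 85 mm and grips with 20 to 120 N. Pads are 22 mm wide; open, the fingers measure 114 mm over their backs; the gripper's body (76 mm by 85 mm) begins 54 mm behind the grasp point. The pads swing forward as they close: fully open they stand 13 mm farther back than shut.
Start: joints at [1.062, 0.307, 1.506, -0, 1.328, -0.073], TCP at [0.242, 0.521, 0.231] pointing down, gripper open.
Joint ranges: [-3.12, 3.12], [-1.05, 2.28], [0.14, 2.33], [-1.42, 4.57], [0.1, 2.73], [-2.68, 2.68]. Speed limits (rad/s): [2.57, 2.57, 3.14, 3.14, 3.14, 3.14].

## Interface

Orientations are given as a unit quaternion [x, y, z, w].
In Python, from plant import ctrl gives the robot as it stands. Calls block until the motion is done:
- ctrl.move_ptp(position, orientation): joint-space move of the TCP to a pose.
- ctrl.servo_line(position, max_speed=0.15, orientation=None, force_limit=None): straight line of the TCP; orientation=None keeps the orientation; max_speed is the mean speed in m/s. With force_limit (N) it stops when the force on the tool has changed by that much, and returns True; else False.
- ctrl.move_joints(angles): joint-space move.
- ctrl.grip(opening, grip_force=None): opening from 0.0 (shut) to 1.0 (fully open); grip_force is the grip in N (None keeps the last); returns when the fingers have stopped.
- ctrl.pause(seconds).
- ctrl.solve_ik(position, orientation): joint angles nearest the present ones, or None.
- ctrl.get_obs(): the state.
- ctrl.snapshot(name): name is "scene" or "top"; returns a dict with "image" (420x560x3 uint8, red, green, blue), "mtx" (3x3 intrinsics, pixels), "k1" (the pictures are not rectified: a ray, as slopes to the right and down, at radius r is drawn at 1 + k1 r^2 times it, then the intrinsics apply), "xyz" and "orientation" of the camera in the world. Camera axes: x right, y down, z forward; pixel columns grow to the right and rows downward; lengths in m; the calibration is good to about 2 mm. A picture is of the moment at which its call begins. There is no depth.
A pose or a line that the arm cannot do raises ctrl.MotionError and nothing moves.
- ctrl.sign_off(): hands the job in; it is judged then, once.
Trained networks look in a picture, given as the dict that the camera call returned (one of the last four; its "shot" number tells which), for a name from the list of things; names that differ only in an ending like _2 or _b are one class to them, and where a whole thing is asked for, a point or a joint stands for the part that bears it (a point fixed in the world has none). Each returns a list of dicts, best first, with "conf" (0 to 1); they miss things now and then, are a little off and sometimes report something else, mostly with a low value. They report only what shows in the picture. A call takes as long as a camera call.
- ctrl.spot_in(picture, thing): "rect" ([left, top, right, bottom] in pixels, round what is visible of it).
- ctrl.landmark_of(picture, thing): "pixel" ([row, column] in pixels: a listed point, or the origin of a listed thing).
The state is a dict: "clock": time; "qpos": joint angles; "joint_velocities": joint speeds; "effort": joint torques, N m; "tcp_pos": TCP position; "eef_rot": TCP orientation; "force": force on the tool from outside, world axes, zero at the start; "wrist_torque": the same for the moment, N m; "finger_gap": opening from 0.0 (shut) to 1.0 (fully open); "gripper_force": force on a finger pad.
Only numpy, scipy, OpenCV 4.12 (cv2) and the standard library are available. Lean on these libraries where they do the work, as an engineer would, in place of code of your own. Each camera call takes 0.05 s, during which the arm holds its last target. There are 200 camera calls.

## Working session

There is one attempt and no reset: what is moved stays moved. The work goes in short steps, each a Python script; the robot and the scene stay as the last script left them, time stands still between calls to the robot, and variables do not carry over. Pictures are saved under pics/ and viewed, at most 10 in all, crops included, and the job is handed in when it is done.

```bash
ls; mkdir -p pics
cat > h.py <<'E'
import numpy as np, cv2
from scipy.spatial.transform import Rotation as R
from plant import ctrl
def ray(p,px):
    K=np.array(p["mtx"]);k1=p["k1"]
    d=np.array([(px[1]-K[0,2])/K[0,0],(px[0]-K[1,2])/K[1,1]])
    u=d.copy()
    for _ in range(30): u=d/(1+k1*(u@u))
    v=R.from_quat(p["orientation"]).apply([u[0],u[1],1.]);return np.array(p["xyz"]),v/np.linalg.norm(v)
def tri(rs):
    A=np.zeros((3,3));b=np.zeros(3)
    for o,d in rs:
        M=np.eye(3)-np.outer(d,d);A+=M;b+=M@o
    x=np.linalg.solve(A,b);return x,[float(np.linalg.norm((np.eye(3)-np.outer(d,d))@(x-o))) for o,d in rs]
def atz(p,px,z):
    o,d=ray(p,px);return o+d*(z-o[2])/d[2]
def save(p,n): cv2.imwrite(f"pics/{n}.png",p["image"][:,:,::-1])
E
cat > a.py <<'E'
from h import *
np.set_printoptions(precision=4,suppress=True)
S=ctrl.snapshot("scene");T=ctrl.snapshot("top");save(S,"scene0");save(T,"top0")
for p in (S,T): print(p["xyz"],p["orientation"],p["k1"],p["mtx"])
zs=dict(pump=0,flywheel_hub=.07,crank_knob=.096,lock_pin=.0455,pin_head=.0955,cork_tray=0,white_dropper=0,eye_loupe=0,green_tin=0,watch=0)
for n,z in zs.items():
    a=ctrl.landmark_of(S,n);b=ctrl.landmark_of(T,n)
    print(n)
    for l,p,q in(("S",S,a),("T",T,b)):
        for e in q[:2]: print("  ",l,round(e["conf"],2),np.array(e["pixel"]),atz(p,e["pixel"],z))
    if a and b: print("  tri",*tri([ray(S,a[0]["pixel"]),ray(T,b[0]["pixel"])]))
print(ctrl.get_obs())
E
python3 a.py
```

```text
pics
[-0.0104 -0.7241  0.736 ] [ 0.8476 -0.2191  0.1316 -0.4651] -0.08207104890527246 [[420.2003   0.     277.0425]
 [  0.     420.2003 203.8689]
 [  0.       0.       1.    ]]
[0.269  0.146  1.4112] [ 0.7111 -0.6971  0.0608 -0.0682] -0.00029661525825559835 [[545.6917   0.     263.704 ]
 [  0.     545.6917 207.3786]
 [  0.       0.       1.    ]]
pump
   S 0.8 [208.5 240.6] [0.4616 0.316  0.    ]
   T 0.93 [232.5 209.6] [0.4603 0.3035 0.    ]
  tri [0.4575 0.3031 0.0089] [0.0016387744278786157, 0.0016387744278785381]
flywheel_hub
   T 0.78 [228.6 211.3] [0.4606 0.2918 0.07  ]
   T 0.58 [174.7 148.2] [0.5953 0.457  0.07  ]
crank_knob
   S 0.91 [181.5 255. ] [0.5063 0.2997 0.096 ]
   T 0.56 [209.7 208.8] [0.5036 0.2969 0.096 ]
  tri [0.5038 0.2964 0.0982] [0.0007085791679304706, 0.0007085791679305358]
lock_pin
   S 0.47 [204.1 216.9] [0.3788 0.3082 0.0455]
   T 0.59 [259.1 200.3] [0.3865 0.3191 0.0455]
   T 0.57 [258.3 206.1] [0.3888 0.3046 0.0455]
  tri [0.3855 0.3208 0.0367] [0.0018381165406538575, 0.0018381165406538389]
pin_head
   S 0.38 [191.3 217.7] [0.3806 0.2988 0.0955]
   S 0.
[... 800 characters left out ...]
[0.618  0.4847 0.    ]
   T 0.58 [172.8 148.1] [0.6175 0.4738 0.    ]
  tri [0.6139 0.4728 0.007 ] [0.001913019655207006, 0.0019130196552071864]
watch
   T 0.6 [262.  405.4] [ 0.3936 -0.2043  0.    ]
{'clock': 1.1, 'qpos': array([ 1.0625,  0.3068,  1.5064,  0.    ,  1.3284, -0.0735]), 'joint_velocities': array([-0.0008, -0.0003,  0.0019, -0.0003, -0.0018,  0.0006]), 'effort': array([  0.0006, -45.7517, -25.2337,  -0.    ,   0.0007,  -0.    ]), 'tcp_pos': array([0.2422, 0.5215, 0.2313]), 'eef_rot': array([ 0.2157,  0.9765, -0.    , -0.    ]), 'force': array([ 0.403 ,  0.6447, -0.2275]), 'wrist_torque': array([-0.0056,  0.0432,  0.0075]), 'gripper_force': 0.0, 'finger_gap': 1.0013194335224398}
```

```bash
python3 -c "
import cv2,numpy as np
s=cv2.imread('pics/scene0.png');t=cv2.imread('pics/top0.png')
a=cv2.resize(s[150:260,170:300],(390*2//2,330));b=cv2.resize(t[180:290,150:280],(390,330))
c=cv2.resize(t[120:320],(784,280))[:, :780]
cv2.imwrite('pics/c0.png',np.vstack([np.hstack([a,b]),c[:268]]))"
```

```text
(no output)
```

View pics/c0.png

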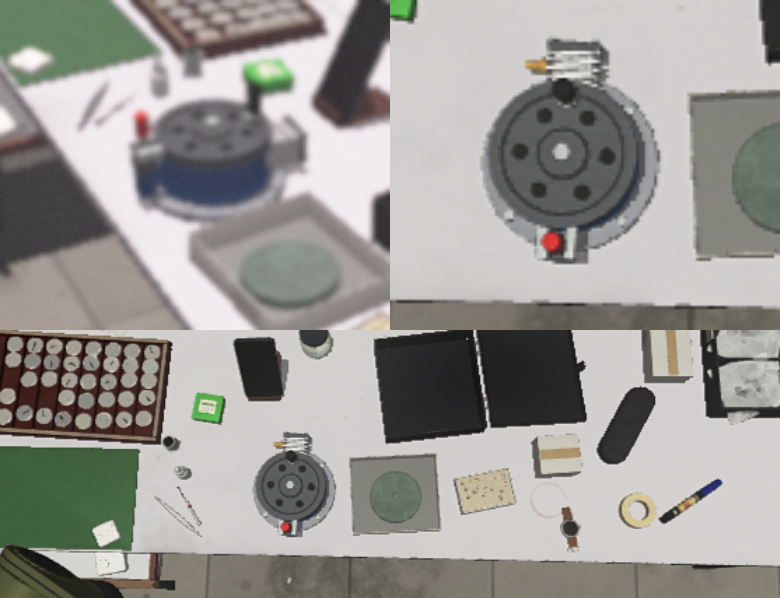

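View pics/scene0.png

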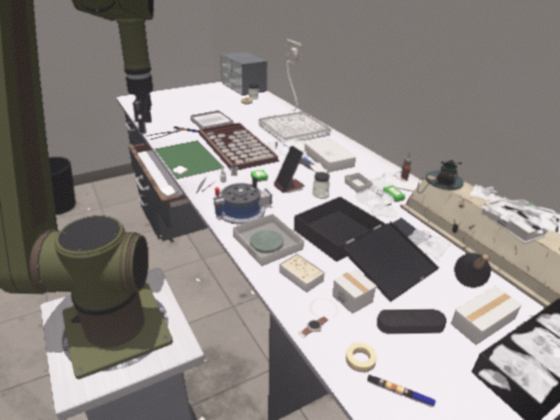

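```bash
cat > b.py <<'E'
from h import *
np.set_printoptions(precision=4,suppress=True)
S=ctrl.snapshot("scene");T=ctrl.snapshot("top")
def blob(p,box,f):
    r0,r1,c0,c1=box;I=p["image"][r0:r1,c0:c1].astype(float);w=f(I)
    m=(w>.15).astype(np.uint8);n,l,s,_=cv2.connectedComponentsWithStats(m)
    k=1+np.argmax(s[1:,4]);w=np.where(l==k,w,0);y,x=np.indices(w.shape)
    return [(w*y).sum()/w.sum()+r0,(w*x).sum()/w.sum()+c0],s[k]
red=lambda I:np.clip((I[...,0]-np.maximum(I[...,1],I[...,2])-30)/150,0,1)
a,sa=blob(S,(175,210,205,230),red);b,sb=blob(T,(245,275,190,220),red)
print("pin",a,sa,b,sb,tri([ray(S,a),ray(T,b)]),atz(S,a,.0925),atz(T,b,.10))
bl=lambda I:np.clip((55-I.max(2))/40,0,1)
a,sa=blob(S,(168,192,245,262),bl);b,sb=blob(T,(202,218,198,220),bl)
print("knob",a,sa,b,sb,tri([ray(S,a),ray(T,b)]),atz(S,a,.0925),atz(T,b,.107))
I=cv2.GaussianBlur(T["image"],(3,3),0);g=I[200:265,175:240].astype(int)
m=((g.max(2)<110)&(g.max(2)-g.min(2)<25)).astype(np.uint8)
m=cv2.morphologyEx(m,cv2.MORPH_OPEN,np.ones((5,5)));c=max(cv2.findContours(m,0,1)[0],key=cv2.contourArea)
(x,y),r=cv2.minEnclosingCircle(c);M=cv2.fitEllipse(c);print("wheel",x+175,y+200,r,M,atz(T,[M[0][1]+200,M[0][0]+175],.071))
for n in("cork_tray","flywheel_hub","pump","flywheel"):
  for l,p in(("S",S),("T",T)): print(n,l,[(e["rect"],round(e["conf"],2)) for e in ctrl.spot_in(p,n)[:1]])
h=cv2.cvtColor(T["image"],cv2.COLOR_RGB2HSV)[215:260,320:375];print(h[22,27],h[2,2])
m=(h[...,1]>28).astype(np.uint8);m=cv2.morphologyEx(m,cv2.MORPH_OPEN,np.ones((3,3)));c=max(cv2.findContours(m,0,1)[0],key=cv2.contourArea);q=cv2.minAreaRect(c);print(q)
P=cv2.boxPoints(q);W=np.array([atz(T,[y+215,x+320],.029)for x,y in P]);print(W,W.mean(0))
E
python3 b.py
```

```text
pin [np.float64(189.65709852598914), np.float64(216.6353762606672)] [10 12  4  8 25] [np.float64(260.07867185163025), np.float64(203.30391863595574)] [11 12  6  7 32] (array([0.3798, 0.3051, 0.0982]), [4.3002514720009866e-05, 4.300251471994144e-05]) [0.3833 0.3142 0.0925] [0.3796 0.3049 0.1   ]Traceback (most recent call last):
  File "b.py", line 13, in <module>
    a,sa=blob(S,(168,192,245,262),bl);b,sb=blob(T,(202,218,198,220),bl)
         ~~~~^^^^^^^^^^^^^^^^^^^^^^^^
  File "b.py", line 7, in blob
    k=1+np.argmax(s[1:,4]);w=np.where(l==k,w,0);y,x=np.indices(w.shape)
        ~~~~~~~~~^^^^^^^^^
    return _wrapfunc(a, 'argmax', axis=axis, out=out, **kwds)
    return bound(*args, **kwds)
ValueError: attempt to get argmax of an empty sequence
```

```bash
sed -i 's/(55-I.max(2))\/40/(75-I.max(2))\/40/' b.py; python3 b.py
```

```text
pin [np.float64(189.59559402045633), np.float64(216.6475216365067)] [10 12  4  8 24] [np.float64(260.07701492537313), np.float64(203.30537313432836)] [11 12  6  7 32] (array([0.3798, 0.305 , 0.0984]), [6.86652368347442e-05, 6.866523683486462e-05]) [0.3835 0.3145 0.0925] [0.3796 0.3049 0.1   ]
knob [np.float64(182.09283819628646), np.float64(254.45092838196285)] [ 8 10  4  9 20] [np.float64(209.8081705150977), np.float64(207.704558910598)] [ 4  4 11  9 59] (array([0.5039, 0.2996, 0.0945]), [0.0003941449818360753, 0.00039414498183609493]) [0.5059 0.3027 0.0925] [0.5013 0.2983 0.107 ]
wheel 208.5885238647461 232.01475524902344 25.901660919189453 ((33.624881744384766, 31.724544525146484), (48.25602340698242, 51.29939651489258), 109.33228302001953) [0.4525 0.298  0.071 ]
cork_tray S [([275.2, 253.5, 322.9, 289.9], 0.81)]
cork_tray T [([183.9, 206.8, 235.9, 266.4], 0.72)]
flywheel_hub S [([215.1, 174.9, 263.7, 204.9], 0.57)]
flywheel_hub T [([187.8, 205.0, 233.2, 265.8], 0.55)]
pump S [([214.5, 174.1, 273.4, 222.0], 0.58)]
pump T [([180.2, 193.3, 239.7, 267.0], 0.6)]
flywheel S [([213.4, 176.3, 261.2, 205.6], 0.86)]
flywheel T [([181.7, 207.8, 231.3, 266.6], 0.89)]
[ 21  42 202] [ 10   4 208]
((26.519229888916016, 19.096153259277344), (24.71063232421875, 38.6348762512207), 78.69007110595703)
[[ 0.4795  0.0052  0.029 ]
 [ 0.501  -0.0918  0.029 ]
 [ 0.4388 -0.1033  0.029 ]
 [ 0.4176 -0.0071  0.029 ]] [ 0.4592 -0.0493  0.029 ]
```

```bash
cat >> h.py <<'E'
np.set_printoptions(precision=4,suppress=True)
def q(phi):  # tool down, fingers closing along world angle phi
    a=(phi+np.pi/2)/2;return [np.cos(a),np.sin(a),0.,0.]
def st(m=""):
    o=ctrl.get_obs();print(m,"t",round(o["clock"],2),o["tcp_pos"],"F",o["force"],"M",o["wrist_torque"],"gap",round(o["finger_gap"],3),"gf",round(o["gripper_force"],1));return o
E
python3 - <<'E'
from h import *
P=np.array([.3798,.305]);Q=q(np.pi/2)
ctrl.move_ptp([*P,.15],Q);ctrl.grip(.5,25);st("above")
print(ctrl.servo_line([*P,.0775],.08,force_limit=12));st("down")
ctrl.grip(0.,25);st("grip")
T=ctrl.snapshot("scene");save(T,"grip")
cv2.imwrite("pics/grip_c.png",cv2.resize(T["image"][140:240,180:300,::-1],(720,600)))
E
```

```text
above t 3.24 [0.3797 0.3053 0.1501] F [-0.4539  0.8907 -0.0976] M [-0.0205  0.0164  0.0274] gap 0.504 gf 0.0
False
down t 4.3 [0.3802 0.3053 0.0778] F [-0.4794  0.5023  0.4026] M [ 0.0371 -0.0098  0.0223] gap 0.497 gf 0.0
grip t 4.65 [0.3802 0.3052 0.078 ] F [-0.0294  1.0162  3.3841] M [-0.0333  0.0178 -0.0079] gap 0.176 gf 24.4
```

View pics/grip_c.png

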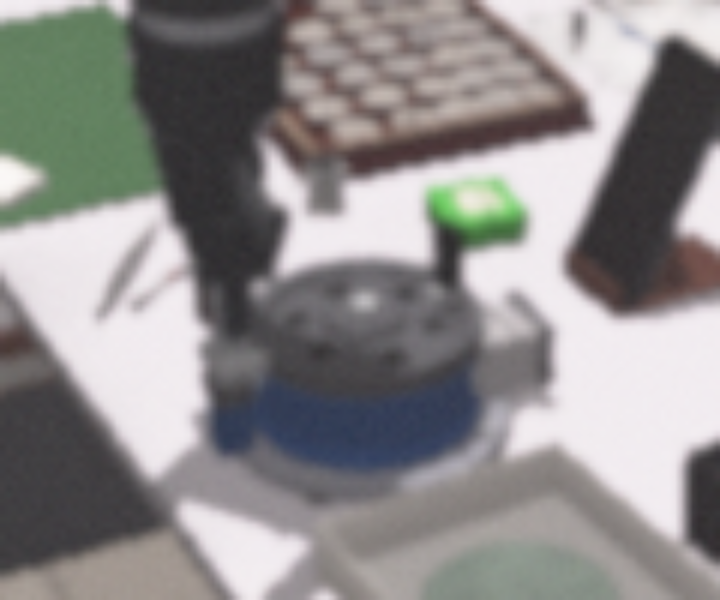

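Run:
```python
from h import *
x,y,_=ctrl.get_obs()["tcp_pos"]
print(ctrl.servo_line([x,y,.125],.06,force_limit=20));o=st("lift")
ctrl.servo_line([x,y,.17],.15);Q=q(np.pi/2+.2)
C=[.457,-.050]
ctrl.move_ptp([*C,.17],Q);st("over")
T=ctrl.snapshot("top");S=ctrl.snapshot("scene")
cv2.imwrite("pics/over.png",np.hstack([cv2.resize(T["image"][190:290,300:400,::-1],(400,400)),cv2.resize(S["image"][200:300,250:350,::-1],(400,400))]))
ctrl.servo_line([*C,.068],.12);ctrl.pause(.2);st("near")
print(ctrl.servo_line([*C,.054],.015,force_limit=3));st("down")
```

```text
False
lift t 5.64 [0.3799 0.3051 0.1248] F [-0.5694  0.2147 -0.6009] M [-0.0291  0.0126 -0.0531] gap 0.175 gf 24.4
over t 7.45 [ 0.4567 -0.0493  0.1696] F [ 0.5733  0.0002 -0.3034] M [-0.043   0.0504 -0.0421] gap 0.172 gf 24.4
near t 8.75 [ 0.4576 -0.0501  0.0687] F [-0.3312  0.3246 -0.1192] M [ 0.0211 -0.0079  0.0202] gap 0.174 gf 24.4
True
down t 9.4 [ 0.4571 -0.05    0.0586] F [0.3828 0.4364 5.8492] M [0.023  0.0814 0.0173] gap 0.175 gf 24.8
```

View pics/over.png

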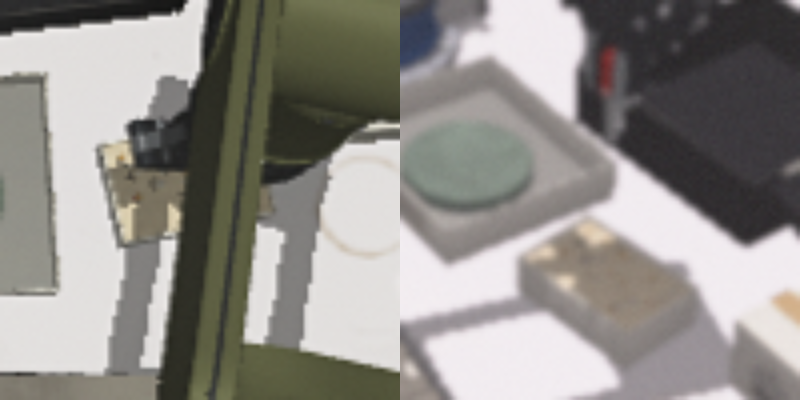

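The pin hung upright in the gripper (red at scene crop 608,70), over the tray. It touched down exactly at the bed height, so I'm releasing it now.

Run:
```python
from h import *
x,y,z=ctrl.get_obs()["tcp_pos"]
ctrl.servo_line([x,y,z+.0008],.02)
ctrl.grip(.24);ctrl.grip(.5);st("open")
ctrl.servo_line([x,y,.16],.08)
K=np.array([.502,.299])
ctrl.move_ptp([.47,.15,.2],q(np.pi/2+.2))
S=ctrl.snapshot("scene");T=ctrl.snapshot("top");st()
cv2.imwrite("pics/rel.png",np.hstack([cv2.resize(T["image"][190:290,300:400,::-1],(400,400)),cv2.resize(S["image"][200:300,250:350,::-1],(400,400))]))
```

```text
open t 10.22 [ 0.4571 -0.05    0.0594] F [ 0.1263  0.1992 -0.0759] M [ 0.0568 -0.0103 -0.0099] gap 0.5 gf 0.0
 t 12.57 [0.4697 0.1485 0.1994] F [-0.4081  0.1415 -0.8659] M [ 0.0115  0.0162 -0.0186] gap 0.502 gf 0.0
```

View pics/rel.png

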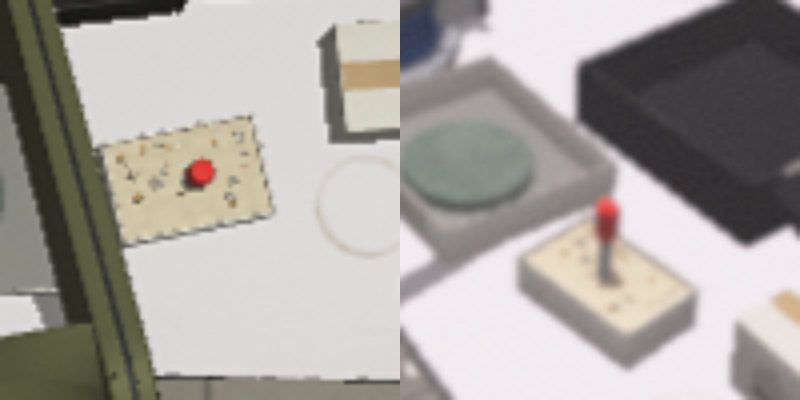

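The pin stands in the middle of the tray (red at top crop 200,172; scene crop 605,220). Next is the knob.

Run:
```python
from h import *
K=np.array([.503,.2985]);Q=q(.175)
ctrl.move_ptp([*K,.16],Q);print(ctrl.get_obs()["qpos"])
st("above");print(ctrl.servo_line([*K,.078],.08,force_limit=10));st("down")
ctrl.pause(.2);b=[ctrl.get_obs()["force"]]
for _ in range(5): ctrl.pause(.02);b.append(ctrl.get_obs()["force"])
np.save("bias.npy",np.mean(b,0))
ctrl.grip(0.,25);st("grip");ctrl.pause(.2);o=st("grip2")
S=ctrl.snapshot("scene");T=ctrl.snapshot("top")
cv2.imwrite("pics/knob.png",np.hstack([cv2.resize(T["image"][180:280,160:260,::-1],(400,400)),cv2.resize(S["image"][140:240,190:290,::-1],(400,400))]))
```

```text
[ 0.4623  0.3815  1.5841 -0.0002  1.1762  0.2877]
above t 14.18 [0.5032 0.2978 0.16  ] F [ 0.2532 -0.1015  0.3575] M [-0.0319  0.0472  0.0215] gap 0.5 gf 0.0
False
down t 15.35 [0.5035 0.2988 0.0785] F [-0.8285  0.1472  0.2506] M [-0.0338  0.0261  0.0155] gap 0.495 gf 0.0
grip t 15.97 [0.5035 0.2986 0.0783] F [ 1.4743 -0.3414  0.9766] M [-0.0582 -0.1313 -0.0288] gap 0.198 gf 25.6
grip2 t 16.17 [0.5035 0.2986 0.0783] F [ 0.7496 -0.4711  1.3134] M [-0.0523 -0.19   -0.0139] gap 0.199 gf 25.7
```

View pics/knob.png

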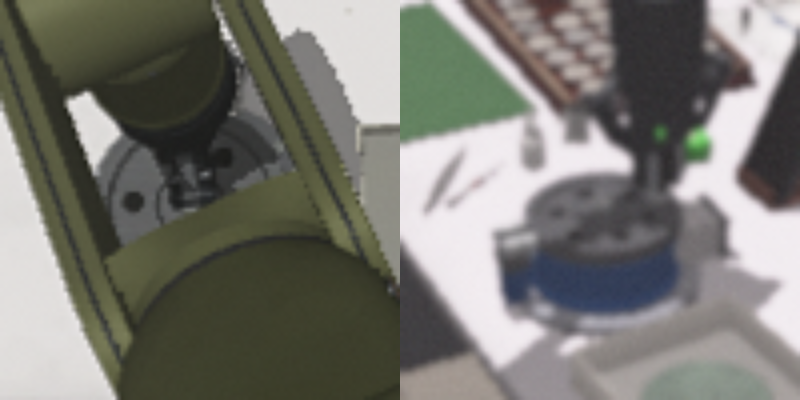

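The knob is gripped (fingers at scene crop 655,170) and the forces are small. I'll start turning with a short trial.

```bash
cat > turn.py <<'E'
import sys,json,os
from h import *
bias=np.load("bias.npy");Q=q(.175)
if os.path.exists("s.json"): s=json.load(open("s.json"))
else:
    k=ctrl.get_obs()["tcp_pos"];yaw=-.053
    s=dict(C=[k[0]-.048*np.cos(yaw),k[1]-.048*np.sin(yaw)],yaw=yaw,th=0.,z=.0783,peak=0.)
C=np.array(s["C"])
def step(th,v=.03):
    global C
    a=s["yaw"]+th;er=np.array([np.cos(a),np.sin(a)]);et=np.array([-er[1],er[0]])
    ctrl.servo_line([*(C+.048*er),s["z"]],v)
    f=[]
    for _ in range(3): ctrl.pause(.012);f.append(ctrl.get_obs()["force"])
    F=np.mean(f,0)-bias;Fr=F[:2]@er;Ft=-F[:2]@et
    if abs(Fr)>1.5: C=C+1e-4*np.clip(Fr,-8,8)*er
    s["th"]=th;s["C"]=C.tolist();return Ft,Fr,F[2]
def run(thmax,stopdrop=True):
    while s["th"]<thmax-1e-6:
        Ft,Fr,Fz=step(min(thmax,s["th"]+(.03 if s["peak"]>4.5 or s["th"]>.9 else .06)))
        o=ctrl.get_obs();d=o["tcp_pos"][:2]-C;ang=np.arctan2(d[1],d[0])-s["yaw"]
        print(f'{o["clock"]:.2f} th {s["th"]:.3f} ang {ang:.3f} Ft {Ft:.1f} Fr {Fr:.1f} Fz {Fz:.1f} gap {o["finger_gap"]:.3f} gf {o["gripper_force"]:.0f}')
        s["peak"]=max(s["peak"],Ft)
        if stopdrop and s["peak"]>6.5 and Ft<.45*s["peak"]: print("DROP");break
        if abs(Fr)>18 or Ft>25 or abs(Fz)>15 or o["finger_gap"]<.17: print("ODD");break
    print("C",C);json.dump(s,open("s.json","w"))
if __name__=="__main__": run(float(sys.argv[1]),len(sys.argv)<3)
E
python3 turn.py 0.42
```

```text
16.54 th 0.060 ang 0.059 Ft 2.0 Fr 1.7 Fz 1.6 gap 0.202 gf 26
16.82 th 0.120 ang 0.125 Ft 1.2 Fr 0.6 Fz 1.9 gap 0.194 gf 26
17.09 th 0.180 ang 0.187 Ft 1.1 Fr 0.1 Fz 2.4 gap 0.197 gf 26
17.37 th 0.240 ang 0.247 Ft 0.8 Fr -1.0 Fz 2.6 gap 0.202 gf 26
17.64 th 0.300 ang 0.305 Ft 1.1 Fr -1.3 Fz 3.0 gap 0.200 gf 26
17.92 th 0.360 ang 0.365 Ft 1.0 Fr -2.5 Fz 3.2 gap 0.197 gf 26
18.19 th 0.420 ang 0.426 Ft 0.5 Fr -2.6 Fz 3.6 gap 0.196 gf 26
C [0.4553 0.301 ]
```

```bash
python3 turn.py 2.75
```

```text
18.47 th 0.480 ang 0.485 Ft 1.0 Fr -2.1 Fz 2.5 gap 0.200 gf 26
18.74 th 0.540 ang 0.545 Ft 1.2 Fr -1.7 Fz 1.8 gap 0.203 gf 26
19.02 th 0.600 ang 0.606 Ft 1.1 Fr -1.0 Fz 0.8 gap 0.198 gf 26
19.29 th 0.660 ang 0.666 Ft 1.3 Fr -1.2 Fz 0.7 gap 0.199 gf 26
19.57 th 0.720 ang 0.725 Ft 1.0 Fr -0.3 Fz 0.7 gap 0.199 gf 26
19.84 th 0.780 ang 0.786 Ft 1.4 Fr -0.3 Fz 0.7 gap 0.203 gf 26
20.12 th 0.840 ang 0.846 Ft 1.0 Fr 0.1 Fz 0.6 gap 0.201 gf 26
20.39 th 0.900 ang 0.906 Ft 0.9 Fr -0.9 Fz -0.3 gap 0.201 gf 26
20.67 th 0.930 ang 0.931 Ft 1.7 Fr -0.7 Fz 0.1 gap 0.202 gf 26
20.94 th 0.960 ang 0.960 Ft 1.6 Fr -1.5 Fz -0.1 gap 0.196 gf 26
21.22 th 0.990 ang 0.992 Ft 2.4 Fr -0.9 Fz -0.5 gap 0.202 gf 26
21.49 th 1.020 ang 1.023 Ft 2.3 Fr -0.4 Fz -0.3 gap 0.196 gf 25
21.77 th 1.050 ang 1.054 Ft 1.5 Fr -0.4 Fz -0.8 gap 0.202 gf 25
22.04 th 1.080 ang 1.083 Ft 2.7 Fr -0.4 Fz -0.8 gap 0.197 gf 25
22.32 th 1.110 ang 1.113 Ft 2.3 Fr -1.2 Fz -0.5 gap 0.200 gf 25
22.59 th 1.140 ang 1.143 Ft 1.7 Fr -1.2 Fz -0.4 gap 0.199 gf 25
22.87 th 1.170 ang 1.173 Ft 2.1 Fr -1.4 Fz -0.3 gap 0.201 gf 26
23.14 th 1.200 ang 1.
[... 1671 characters left out ...]
.1 Fr -1.4 Fz -7.3 gap 0.199 gf 25
30.57 th 2.010 ang 1.945 Ft 8.5 Fr -1.3 Fz -8.2 gap 0.199 gf 25
30.84 th 2.040 ang 1.971 Ft 9.3 Fr -1.9 Fz -8.8 gap 0.196 gf 25
31.12 th 2.070 ang 2.000 Ft 9.4 Fr -1.0 Fz -8.9 gap 0.201 gf 25
31.39 th 2.100 ang 2.024 Ft 8.9 Fr -0.9 Fz -9.8 gap 0.197 gf 25
31.67 th 2.130 ang 2.048 Ft 9.7 Fr -1.4 Fz -9.6 gap 0.199 gf 25
31.94 th 2.160 ang 2.080 Ft 9.1 Fr -1.6 Fz -9.9 gap 0.197 gf 25
32.22 th 2.190 ang 2.103 Ft 10.6 Fr -0.3 Fz -10.0 gap 0.203 gf 25
32.49 th 2.220 ang 2.128 Ft 9.8 Fr -1.0 Fz -11.1 gap 0.199 gf 25
32.77 th 2.250 ang 2.170 Ft 9.0 Fr -0.5 Fz -8.9 gap 0.200 gf 25
33.04 th 2.280 ang 2.264 Ft 3.0 Fr -0.4 Fz -3.9 gap 0.202 gf 26
DROP
C [0.455  0.2989]
```

```bash
python3 turn.py 2.38 x
```

```text
33.32 th 2.310 ang 2.330 Ft 1.6 Fr 1.3 Fz -1.8 gap 0.201 gf 26
33.59 th 2.340 ang 2.359 Ft 1.0 Fr 2.8 Fz -1.2 gap 0.197 gf 26
33.87 th 2.370 ang 2.383 Ft 0.6 Fr 3.1 Fz -0.7 gap 0.199 gf 26
34.14 th 2.380 ang 2.384 Ft 0.9 Fr 1.6 Fz -1.8 gap 0.197 gf 26
C [0.4545 0.2995]
```

Run:
```python
from h import *
ctrl.grip(.3);st();ctrl.grip(.5);o=st("open");x,y,z=o["tcp_pos"]
ctrl.pause(.3)
ctrl.servo_line([x,y,.16],.06);ctrl.move_ptp([.42,.10,.25],q(.8));st()
S=ctrl.snapshot("scene");T=ctrl.snapshot("top")
b=ctrl.landmark_of(T,"crank_knob");a=ctrl.landmark_of(S,"crank_knob");C=np.array([.4545,.2995])
for e,p in((a,S),(b,T)):
    if e: k=atz(p,e[0]["pixel"],.096);d=k[:2]-C;print(e[0],k,np.linalg.norm(d),np.arctan2(d[1],d[0])+.053)
cv2.imwrite("pics/end.png",np.hstack([cv2.resize(T["image"][180:280,160:260,::-1],(400,400)),cv2.resize(S["image"][150:300,190:340,::-1],(400,400))]))
```

```text
t 34.39 [0.4217 0.3338 0.0783] F [ 0.7166  0.6293 -0.6551] M [0.0096 0.0285 0.0251] gap 0.302 gf 0.0
open t 34.7 [0.4217 0.3342 0.0783] F [ 0.0299  0.3142 -0.6351] M [ 0.0234 -0.0218 -0.0013] gap 0.499 gf 0.0
 t 37.52 [0.42   0.1003 0.2498] F [ 0.2726 -0.7074 -0.1405] M [-0.0171  0.0311 -0.0374] gap 0.502 gf 0.0
{'pixel': [182.6, 226.3], 'conf': 0.67} [0.4244 0.3348 0.096 ] 0.04637806103696712 2.329864752839789
{'pixel': [244.6, 191.5], 'conf': 0.59} [0.4169 0.3355 0.096 ] 0.052086618641324176 2.4315042063661094
```

View pics/end.png

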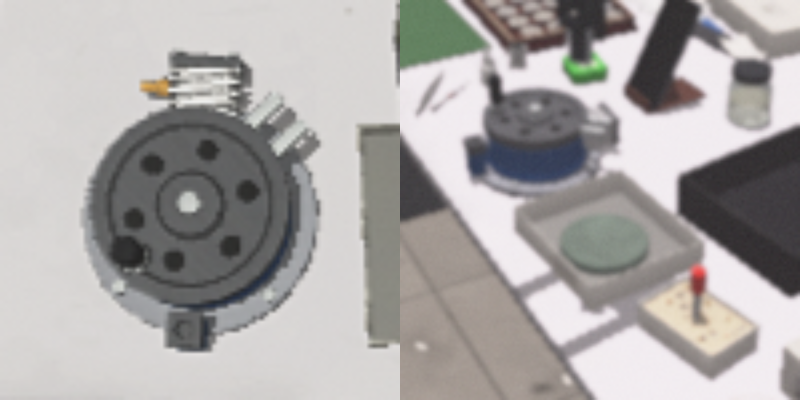

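The knob stayed where I left it (mean 2.38 rad from the two views; top crop 127,250). The pin stands in the tray (scene crop 698,290), and nothing else has moved.

```bash
python3 -c "
from h import *
print(ctrl.sign_off())"
```

```text
the job is handed in; nothing more can be done
None
```

The job is handed in, with no verdict returned: the pin stands in the cork tray, and the flywheel was let go at 2.38 rad, an estimated 0.13 to 0.24 rad past the compression peak I felt, and stayed there.

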